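Index the roller lane and load two cases

TASK

Pull up the red spring plunger of the rotary stage, turn the stage counter-clockwise (seen from above) to the next hole of the index plate (ringed in green) and let the plunger snap in so the stage is locked. Then load the sloped roller lane: set the gold case with the black grip bar (not the one in the test jig) on the rollers at the upper, open end, long side across the lane, let go and let it roll by itself down to the yellow stop, then do the same with the white case so that it comes to rest against the gold one. Leave the other things on the bench alone.

Things in the scene. Friction and masses are not known exactly. Their poses are not given: they have to be found in the camera images.
- plunger (a joint): Lift of the spring index plunger in m: 0 = pin fully home in a hole, 0.014 = pulled right up. The pin sits 9 mm deep, so lift it 11 to 13 mm to turn freely. The spring pulls it down with 4 N at 0, 7.5 N at full lift. Let go between holes, its tip rides on the plate at about 0.009 and drops into the next hole when over it.
- plunger_knob (a point): Grip point of the red plunger knob: round, waisted, 26 mm across at the top, 21 mm at the waist, 28 mm high; the point is on its vertical axis at the waist, 16 mm below its top, about 88 mm above the bench. It is 125 mm from the stage's axis, beside the lane, and is carried round by the stage: gripped and lifted, it is also the handle to turn the stage with.
- stage (a joint): Angle of the rotary stage (with lane and plunger) in rad, growing counter-clockwise seen from above. It starts locked in the hole at 0; the next hole, ringed in green, is at 0.524 (30 degrees); hard stops at -0.14 and 0.66. The holes allow about 0.016 rad of play. Bearing friction (0.12 N m) holds it where it is left.
- stage_axis (a point): Point on the vertical turning axis of the stage, on top of the round aluminium index plate (290 mm across, 14 mm thick, fixed to the bench). Its position and heading on the bench vary.
- lane (a point): Loading spot of the sloped roller lane (grey rollers, aluminium walls, 127 mm wide inside, 300 long): on the roller tops, mid-width, 220 mm up from the yellow stop, 80 mm from the open upper end. x up the lane (12 degrees), y across, z square to the rollers. Above the rollers walls stand 22 mm, stop 36. Stop's face at x = -0.22; a case there has its origin at x = -0.174, one behind at -0.082
- gold_case: Gold (orange-tan) rugged plastic case, 92 (own x) x 115 (own y) x 42 mm high, up to 0.25 kg; black grip bar over its middle along its y: 92 mm long, 14 wide (x), 16 high, bar's middle 70 mm above the underside, 20 mm of free space beneath, 72 mm between its posts. Origin: centre of the underside, z up. Starts on the bench right of the stage. It may face either way along the lane.
- white_case: White rugged plastic case, 92 (own x) x 115 (own y) x 42 mm high, up to 0.25 kg; black grip bar over its middle along its y: 92 mm long, 14 wide (x), 16 high, bar's middle 70 mm above the underside, 20 mm of free space beneath, 72 mm between its posts. Origin: centre of the underside, z up. Starts on the bench right of the stage. It may face either way along the lane.
- multimeter: Bystander: teal and black hand multimeter lying flat, 141x71x40 mm; origin under its centre.
- tape_roll: Bystander: roll of black tape lying flat, 70 mm across, 20 mm high; origin under its centre.
- gauge_block: Bystander: bare aluminium gauge block 60x25x16 mm, between the cases and the rotary stage near the bench's front; origin under its centre.

How it is judged:
By the outcome, as a careful person would: the job done as asked, in the order asked, and still so for the second after the job is handed in, with the robot touching nothing.
It also fails if it takes over 67 s, if anything falls off the work surface, if the arm or the gripper's body presses on something with over 40 N, if the wrist force passes 120 N, or if a joint passes its speed limit or range.

ROBOT

A 6-joint arm with a two-finger parallel gripper is mounted at the origin on a cart in front of the work surface, level with it; the furniture and walls round the work are solid. World frame = base frame: x ahead of the robot, y to its left, z up, the work surface at z = 0. Lengths are in mm, angles in rad, forces in N, time in s.
With the tool pointing down it reaches from about 275 to 750 mm from the base axis. Payload 10.2 kg.
Tool frame: the origin (TCP) lies at the very end of the fingers, on their centre line; the grasp point (between the pads) lies 19 mm behind it (ctrl.grip_depth is the distance from the TCP to the grasp point, in mm); z points along the fingers, x is the direction in which the jaws open and shut, and the axes are right-handed (so a half turn about z gives the same grasp; the last joint's range is limited). The gripper opens to 85 mm and grips with 20 to 120 N. Pads are 22 mm wide; open, the fingers measure 114 mm over their backs; the gripper's body (76 mm by 85 mm) begins 54 mm behind the grasp point. The pads swing forward as they close: fully open they stand 13 mm farther back than shut.
Start: joints at [-1.327, 0.313, 1.498, -0, 1.331, -0.223], TCP at [236.255, -468.844, 231.294] pointing down, gripper open.
Joint ranges: [-2.94, 2.94], [-0.97, 2.17], [0.19, 2.56], [-1.23, 4.37], [0.02, 3.11], [-2.88, 2.88]. Speed limits (rad/s): [2.39, 2.39, 3.01, 3.14, 3.14, 3.14].

INTERFACE

Orientations are given as a unit quaternion [w, x, y, z].
In Python, from rig import ctrl gives the robot as it stands.
- The arm moves only by the tool play_rows, never from a script. Its argument "motion" is a list of rows, each a list of 2 entries, a list of its own where there are three numbers: the shift along the tool's x, y, z in mm, then the turn, a rotation vector about the tool's x, y, z in degrees. A call has 1 to 20 rows; each row shifts and turns the commanded pose from where the row before left it, along the tool's axes as they then stand; what a row does not reach is not made up. A row lasts 1/12 s, in which the tool goes at most 41.7 mm and 7.16 degrees, less where a joint would pass 70% of its speed; a pose out of reach is approached as far as the arm can. A call with a gripper value outside its range is refused whole. "fingers" is the finger opening in mm, from 0 to 85.4, set as the call begins (left out, the last holds). The fingers move at their own pace and stop on an object; "squeeze" is the grip in N (left out, the last holds). Time passes only in rows, so rows that do not move let the fingers close. It gives the time, the measured TCP pose, the force and the opening at its end, in the units of the state.
- ctrl.sense(): the state, without advancing time (a new reading comes with each control period).
- ctrl.capture(name): name is "side" or "top" or "wrist"; returns the picture (400x640x3 uint8, red, green, blue); there is no depth.
- ctrl.get_calibration(name): a dict with "K" (3x3 intrinsics, pixels), "R" (3x3) and "t" (3): a world point X has camera coordinates R X + t; the wrist camera has in their place "tool_from_camera" (4x4, takes a point from camera to tool coordinates, whose origin is the TCP and whose axes are the tool frame's). Camera axes: x right, y down, z forward; pixel columns grow to the right and rows downward; lengths in mm; the calibration is good to about 2 mm. A picture is of the moment at which its call begins: read the wrist's pose just before it. get_calibration takes no time and is no camera call.
- ctrl.finish_job(): hands the job in, once; it reports no verdict.
Trained networks look in the newest picture that a camera, given by its name, has taken for a name from the list of things; names that differ only in an ending like _2 or _b are one class to them, and where a whole thing is asked for, a point or a joint stands for the part that bears it (a point fixed in the world has none). Each returns a list of dicts, best first, with "p" (0 to 1); they miss things now and then, are a little off and sometimes report something else, mostly with a low value. They report only what shows in the picture. A call takes as long as a camera call.
- ctrl.spot_in(camera, name): "position" ([column, row] as shares, 0 to 1, of the picture: columns of its width, rows of its height, amid what is visible of it).
The state is a dict: "time_s": time; "joints": joint angles; "dq": joint speeds; "tau": joint torques, N m; "eef_pos": TCP position; "ee_rot": TCP orientation; "force": force on the tool from outside, world axes, zero at the start; "wrist_torque": the same for the moment, N m; "grip_width": opening from 0.0 (shut) to 1.0 (fully open).
Only numpy, scipy, OpenCV 4.12 (cv2) and the standard library are available. Lean on these libraries where they do the work, as an engineer would, in place of code of your own. Each camera call takes 0.05 s, during which the arm holds its last target. There are 200 camera calls.

## Working session

There is one attempt and no reset: what is moved stays moved. The work goes in short steps, Python scripts to look and compute and a tool call to move; the robot and the scene stay as the last step left them, time stands still between calls to the robot, and variables do not carry over. Pictures are saved under pics/ and viewed, about 8 in all and at most 12, crops included, and the job is handed in when it is done.

Besides the shell and the picture viewer there is one more tool, called after "Request:" as name(argument=value, ...) on one line, values as JSON. play_rows: Moves the arm, as the interface text tells. Its arguments: {"type":"object","properties":{"motion":{"type":"array"},"fingers":{"type":"number"},"squeeze":{"type":"number"}},"required":["motion"]}

```bash
mkdir -p pics; cat > h.py <<'E'
import numpy as np, cv2
from rig import ctrl
from scipy.spatial.transform import Rotation as R
def shot(c,f=None):
    s=ctrl.sense(); im=ctrl.capture(c)
    if f: cv2.imwrite('pics/'+f,im[:,:,::-1])
    return s,im
def rot(s):
    q=s['ee_rot']; return R.from_quat([q[1],q[2],q[3],q[0]]).as_matrix()
def cam(c,s=None):
    k=ctrl.get_calibration(c); K=np.array(k['K'])
    if c=='wrist':
        T=np.array(k['tool_from_camera']); W=np.eye(4); W[:3,:3]=rot(s); W[:3,3]=s['eef_pos']
        M=np.linalg.inv(W@T); return K,M[:3,:3],M[:3,3]
    return K,np.array(k['R']),np.array(k['t']).ravel()
def ray(C,px,z):
    K,Rm,t=C; o=-Rm.T@t; d=Rm.T@np.linalg.inv(K)@np.array([px[0],px[1],1.]); return o+d*(z-o[2])/d[2]
def proj(C,X):
    K,Rm,t=C; p=K@(Rm@np.array(X,float)+t); return p[:2]/p[2]
E
python3 - <<'E'
from h import *
for c in('top','side'):
    s,im=shot(c,c+'0.png'); C=cam(c,s)
    print(c,'cam at',-C[1].T@C[2])
    for n,z in(('plunger_knob',88),('stage',14),('gold_case',60),('white_case',60),('multimeter',40),('tape_roll',20),('gauge_block',16),('lane',100)):
        for d in ctrl.spot_in(c,n)[:2]:
            p=np.array(d['position'])*[640,400]; print(n,round(d['p'],2),p.round(),ray(C,p,z).round())
print(ctrl.sense(),ctrl.grip_depth)
E
```

```text
top cam at [ 415.63235503   42.10593506 1168.5053795 ]
plunger_knob 0.63 [184. 218.] [517. 401.  88.]
stage 0.59 [218. 193.] [597. 329.  14.]
stage 0.36 [340. 236.] [468. -21.  14.]
gold_case 0.95 [411. 225.] [ 493. -217.   60.]
white_case 0.72 [410. 225.] [ 494. -212.   60.]
multimeter 0.82 [396. 163.] [ 673. -184.   40.]
tape_roll 0.68 [452. 152.] [ 708. -355.   20.]
gauge_block 0.74 [280. 255.] [417. 148.  16.]
lane 0.87 [220. 193.] [582. 302. 100.]
side cam at [ -28.77014758 1084.96382339  790.88428475]
plunger_knob 0.53 [249. 277.] [506. 410.  88.]
stage 0.64 [253. 243.] [636. 221.  14.]
gold_case 0.95 [373. 182.] [ 471. -180.   60.]
white_case 0.61 [349. 215.] [450.  27.  60.]
multimeter 0.6 [321. 178.] [ 636. -150.   40.]
tape_roll 0.67 [250. 274.] [563. 335.  20.]
tape_roll 0.63 [333. 158.] [ 693. -337.   20.]
gauge_block 0.57 [340. 255.] [413. 148.  16.]
gauge_block 0.47 [251. 275.] [560. 334.  16.]
lane 0.64 [254. 246.] [552. 325. 100.]
{'time_s': 0.9, 'joints': array([-1.32740015e+00,  3.12888149e-01,  1.49770643e+00, -3.35428936e-05,
        1.33100485e+00, -2.23405702e-01]), 'dq': array([ 0.00057161,  0.00036765,  0.00299247, -0.00091452, -0.00033682,
       -0.00079597]), 'tau': array([ 1.79256964e-03, -4.12153780e+01, -2.59894395e+01,  4.63690969e-05,
        4.72341962e-04, -3.84788393e-05]), 'eef_pos': array([ 236.24598151, -468.84204299,  231.29781885]), 'ee_rot': array([ 9.26056178e-06,  8.51480988e-01, -5.24385476e-01, -1.38259690e-05]), 'force': array([-0.17266319, -0.24747298, -0.68749708]), 'wrist_torque': array([-0.0376138 ,  0.04155636,  0.02498413]), 'grip_width': 1.0031533912839723} 18.700000000000003
```

View pics/top0.png

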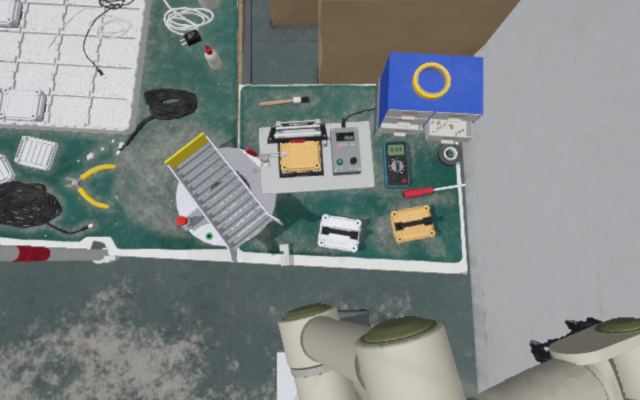

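View pics/side0.png

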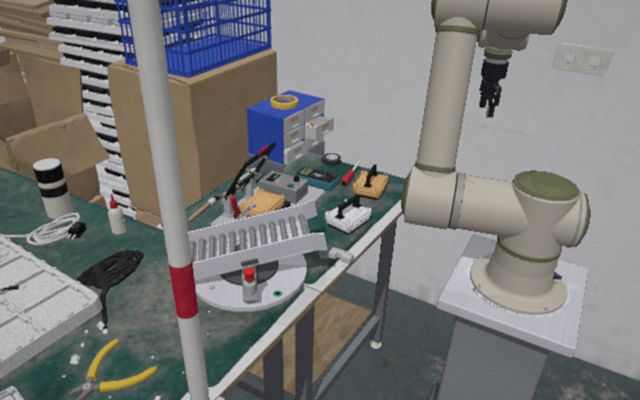

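The top view shows the stop at (188,150), the open end at (257,233), the red knob at (182,219), the green hole at (209,236), the white case at (340,233) and the loose gold case at (412,224). I'll enlarge that part for finer measurement.

```bash
python3 - <<'E'
from h import *
print(ctrl.get_calibration('wrist'))
a=cv2.imread('pics/top0.png')
x=cv2.resize(a[125:265,155:295],None,fx=4,fy=4,interpolation=cv2.INTER_CUBIC); cv2.imwrite('pics/c1.png',x)
C=cam('top'); hsv=cv2.cvtColor(a,cv2.COLOR_BGR2HSV)
m=cv2.inRange(hsv,(45,120,60),(75,255,255)); m[:, :200]=0;m[:,220:]=0;m[:225]=0;m[245:]=0
print('green',np.argwhere(m)[:,::-1].mean(0) if m.any() else None)
m=cv2.inRange(hsv,(0,150,100),(6,255,255))|cv2.inRange(hsv,(172,150,100),(180,255,255)); m[:,:170]=0;m[:,200:]=0;m[:205]=0;m[235:]=0
p=np.argwhere(m)[:,::-1].mean(0);print('red',p,ray(C,p,95))
p=np.array([209,236]);print(ray(C,p,14))
E
```

```text
{'K': array([[277.32010533,   0.        , 319.34438383],
       [  0.        , 277.32010533, 200.52849357],
       [  0.        ,   0.        ,   1.        ]]), 'tool_from_camera': array([[ 9.99998968e-01,  1.37271618e-03, -4.25006961e-04,
        -4.51689576e-01],
       [-1.21679057e-03,  9.66211399e-01,  2.57748039e-01,
        -6.48228466e+01],
       [ 7.64461474e-04, -2.57747256e-01,  9.66212072e-01,
        -1.42107185e+02],
       [ 0.00000000e+00,  0.00000000e+00,  0.00000000e+00,
         1.00000000e+00]])}
green [209.07142857 235.85714286]
red [181.30882353 220.41176471] [510.84578485 405.01690248  95.        ]
[472.53923877 351.66418459  14.        ]
```

View pics/c1.png

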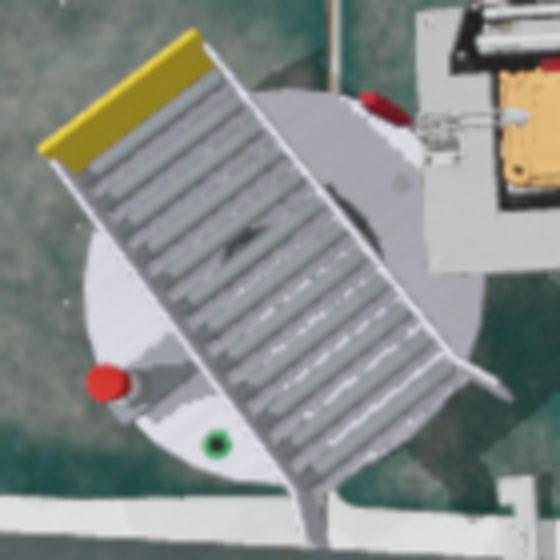

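The knob-to-hole chord measures 65.6 mm against 64.7 expected. Together they put the stage axis near (590,308), which agrees with the centre of the plate. Next is a row planner.

```bash
cat >> h.py <<'E'
def plan(tgt,yaw,n,s=None,arc=None):
    """rows (tool frame, tool down) to take TCP to tgt with tool-x at yaw (deg, world)"""
    s=s or ctrl.sense(); Rm=rot(s); p=np.array(s['eef_pos'])
    y0=np.degrees(np.arctan2(Rm[1,0],Rm[0,0])); dy=yaw-y0
    Rt=R.from_euler('z',yaw,degrees=True).as_matrix()@np.diag([1,-1,-1.])
    rv=R.from_matrix(Rm.T@Rt).as_rotvec(degrees=True)if abs(dy)<170 else np.array([0,0,-dy])
    st=np.round(rv/n,1); rows=[];p0=p.copy()
    for i in range(n):
        f=(i+1)/n; q=arc(f) if arc else p0+(np.array(tgt)-p0)*f
        d=np.round(Rm.T@(q-p),1); rows.append([d.tolist(),st.tolist()])
        p=p+Rm@d; Rm=Rm@R.from_rotvec(st,degrees=True).as_matrix()
    print('end',p.round(1),'yaw',np.degrees(np.arctan2(Rm[1,0],Rm[0,0])).round(1)); print(str(rows).replace(' ',''))
    return p,Rm
E
python3 - <<'E'
from h import *
plan([380,-10,300],-13,14)
E
```

```text
end [380.1 -10.  300. ] yaw -12.9
[[[-24.6,-23.9,-4.9],[0.0,0.0,-3.6]],[[-23.1,-25.4,-4.9],[0.0,0.0,-3.6]],[[-21.5,-26.9,-4.9],[0.0,0.0,-3.6]],[[-19.7,-28.1,-4.9],[0.0,0.0,-3.6]],[[-17.9,-29.3,-4.9],[0.0,0.0,-3.6]],[[-16.1,-30.3,-4.9],[0.0,0.0,-3.6]],[[-14.1,-31.4,-5.0],[0.0,0.0,-3.6]],[[-12.1,-32.1,-4.9],[0.0,0.0,-3.6]],[[-10.1,-32.8,-4.9],[0.0,0.0,-3.6]],[[-8.0,-33.4,-4.9],[0.0,0.0,-3.6]],[[-5.9,-33.9,-4.9],[0.0,0.0,-3.6]],[[-3.7,-34.1,-4.9],[0.0,0.0,-3.6]],[[-1.6,-34.3,-4.9],[0.0,0.0,-3.6]],[[0.6,-34.4,-4.9],[0.0,0.0,-3.6]]]
```

Request:
play_rows(motion=[[[-25, -24, -5], [0, 0, -3.6]], [[-23, -25, -5], [0, 0, -3.6]], [[-21.5, -27, -5], [0, 0, -3.6]], [[-20, -28, -5], [0, 0, -3.6]], [[-18, -29, -5], [0, 0, -3.6]], [[-16, -30, -5], [0, 0, -3.6]], [[-14, -31, -5], [0, 0, -3.6]], [[-12, -32, -5], [0, 0, -3.6]], [[-10, -33, -5], [0, 0, -3.6]], [[-8, -33, -5], [0, 0, -3.6]], [[-6, -34, -5], [0, 0, -3.6]], [[-4, -34, -5], [0, 0, -3.6]], [[-2, -34, -5], [0, 0, -3.6]], [[0, -34, -5], [0, 0, -3.6]]])

```text
time_s: 2.07
eef_pos: [377.4, -9.2, 301.8]
ee_rot: [0.0, 0.994, -0.11, 0.0]
force: [-0.3, -1.1, -0.2]
grip_width: 0.998
```

```bash
python3 - <<'E'
from h import *
s,im=shot('wrist','w1.png'); C=cam('wrist',s); print(s['time_s'],s['eef_pos'])
for n,z in(('gold_case',60),('white_case',60),('gauge_block',16)):
    for d in ctrl.spot_in('wrist',n)[:2]:
        p=np.array(d['position'])*[640,400]; print(n,round(d['p'],2),p.round(),ray(C,p,z).round())
plan([509,405,190],37,16)
E
```

```text
2.0667 [377.43402985  -9.20626763 301.80119466]
gold_case 0.57 [401. 274.] [ 466. -188.   60.]
white_case 0.89 [386. 160.] [472. -10.  60.]
gauge_block 0.8 [324.  63.] [417. 138.  16.]
end [509.  404.9 190. ] yaw 36.8
[[[2.3,-27.2,6.9],[0.0,-0.0,-3.1]],[[3.7,-26.9,7.0],[0.0,-0.0,-3.1]],[[5.2,-26.8,6.9],[0.0,-0.0,-3.1]],[[6.7,-26.4,7.0],[0.0,-0.0,-3.1]],[[8.0,-26.0,6.9],[0.0,-0.0,-3.1]],[[9.5,-25.6,7.0],[0.0,-0.0,-3.1]],[[10.8,-25.0,6.9],[0.0,-0.0,-3.1]],[[12.2,-24.4,7.0],[0.0,-0.0,-3.1]],[[13.5,-23.7,6.9],[0.0,-0.0,-3.1]],[[14.7,-22.9,7.0],[0.0,-0.0,-3.1]],[[15.9,-22.1,6.9],[0.0,-0.0,-3.1]],[[17.1,-21.2,7.0],[0.0,-0.0,-3.1]],[[18.3,-20.2,6.9],[0.0,-0.0,-3.1]],[[19.3,-19.3,7.0],[0.0,-0.0,-3.1]],[[20.3,-18.1,6.9],[0.0,-0.0,-3.1]],[[21.2,-17.0,7.0],[0.0,-0.0,-3.1]]]
```

View pics/w1.png

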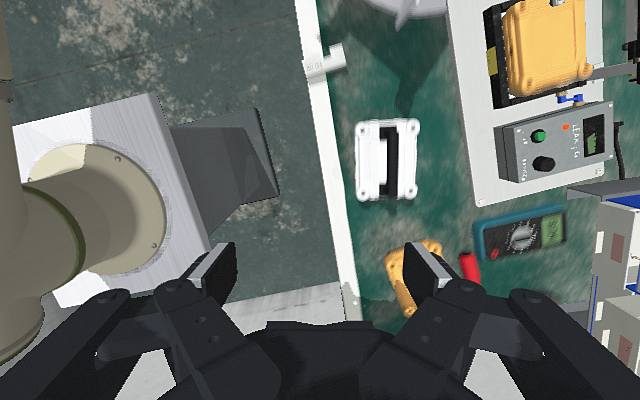

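The wrist view shows the white case at (387,160), its bar nearly along the image's vertical, and part of the gold case at (410,275). The path to the knob is clear.

Request:
play_rows(motion=[[[2, -27, 5], [0, 0, -3.1]], [[4, -27, 5], [0, 0, -3.1]], [[5, -27, 5], [0, 0, -3.1]], [[7, -26, 5], [0, 0, -3.1]], [[8, -26, 5], [0, 0, -3.1]], [[9.5, -26, 5], [0, 0, -3.1]], [[11, -25, 5], [0, 0, -3.1]], [[12, -24, 5], [0, 0, -3.1]], [[13.5, -24, 7], [0, 0, -3.1]], [[15, -23, 7], [0, 0, -3.1]], [[16, -22, 9], [0, 0, -3.1]], [[17, -21, 9], [0, 0, -3.1]], [[18, -20, 10], [0, 0, -3.1]], [[19, -19, 10], [0, 0, -3.1]], [[20, -18, 10], [0, 0, -3.1]], [[21, -17, 10], [0, 0, -3.1]]])

```text
time_s: 3.6
eef_pos: [510.9, 402.4, 188.3]
ee_rot: [0.0, 0.949, 0.315, -0.0]
force: [0.1, -0.6, 0.8]
grip_width: 1.0
```

```bash
python3 - <<'E'
from h import *
s,im=shot('wrist','w2.png'); C=cam('wrist',s); print(s['time_s'],s['eef_pos'],s['force'])
for n,z in(('plunger_knob',88),('lane',100)):
    for d in ctrl.spot_in('wrist',n)[:2]:
        p=np.array(d['position'])*[640,400]; print(n,round(d['p'],2),p.round(),ray(C,p,z).round())
hsv=cv2.cvtColor(im,cv2.COLOR_RGB2HSV)
m=cv2.inRange(hsv,(0,150,90),(6,255,255))|cv2.inRange(hsv,(172,150,90),(180,255,255))
n,l,st,ce=cv2.connectedComponentsWithStats(m)
for i in range(1,n):
    if st[i,4]>100: print(st[i],ce[i],ray(C,ce[i],95))
E
```

```text
3.6 [510.9020146  402.4437432  188.29200782] [ 0.06340007 -0.62513091  0.81154405]
plunger_knob 0.76 [323. 198.] [512. 407.  88.]
lane 0.78 [322. 274.] [553. 351. 100.]
[310 184  27  30 634] [322.69242902 199.19085174] [510.63707854 407.44370893  95.        ]
```

View pics/w2.png

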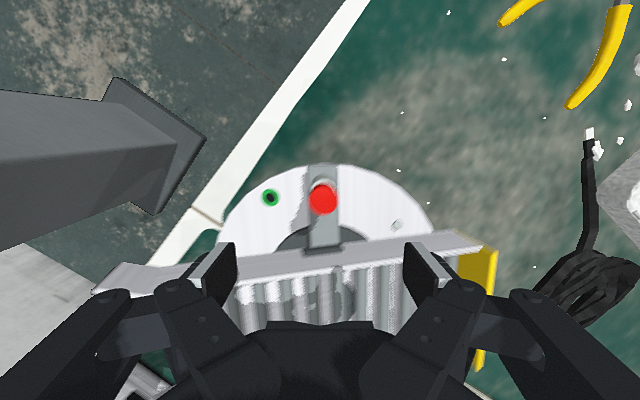

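Request:
play_rows(motion=[[[0.5, -1, 20], [0, 0, 0]], [[0.5, -1, 22], [0, 0, 0]], [[0.5, -0.5, 22], [0, 0, 0]], [[0.5, -0.5, 22], [0, 0, 0]], [[0, 0, 20], [0, 0, 0]], [[0, 0, 11], [0, 0, 0]], [[0, 0, 0], [0, 0, 0]]])

```text
time_s: 4.33
eef_pos: [509.0, 404.7, 70.5]
ee_rot: [0.0, 0.949, 0.314, -0.002]
force: [0.8, 0.6, -0.6]
grip_width: 1.002
```

```bash
python3 - <<'E'
from h import *
s,im=shot('wrist','w3.png'); C=cam('wrist',s); print(s['time_s'],s['eef_pos'],s['force'])
hsv=cv2.cvtColor(im,cv2.COLOR_RGB2HSV)
m=cv2.inRange(hsv,(0,150,90),(6,255,255))|cv2.inRange(hsv,(172,150,90),(180,255,255))
n,l,st,ce=cv2.connectedComponentsWithStats(m)
for i in range(1,n):
    if st[i,4]>100: print(st[i],ce[i],ray(C,ce[i],97))
E
```

```text
4.3333 [509.00663058 404.69610294  70.456821  ] [ 0.77351632  0.58595134 -0.60853415]
[ 295  237   56   66 2863] [322.50122249 270.82326231] [509.21650012 406.5599927   97.        ]
```

View pics/w3.png

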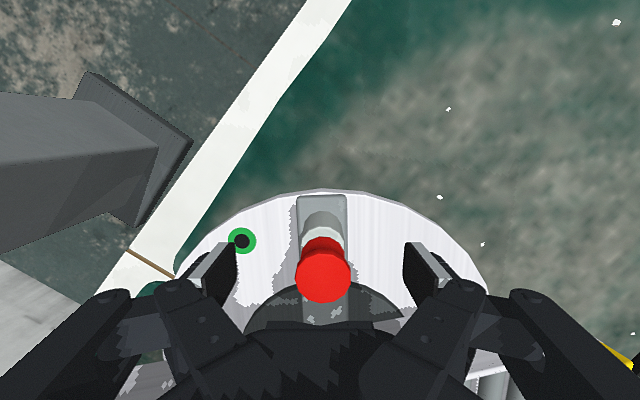

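The knob is centred between the pads at (322,271), so I close on it.

Request:
play_rows(motion=[[[0, -1, 0], [0, 0, 0]], [[0, 0, 0], [0, 0, 0]], [[0, 0, 0], [0, 0, 0]], [[0, 0, 0], [0, 0, 0]], [[0, 0, 0], [0, 0, 0]], [[0, 0, 0], [0, 0, 0]], [[0, 0, 0], [0, 0, 0]], [[0, 0, 0], [0, 0, 0]]], fingers=10, squeeze=50)

```text
time_s: 5.05
eef_pos: [508.8, 407.8, 73.0]
ee_rot: [-0.0, 0.949, 0.315, 0.001]
force: [-0.3, -1.3, 5.7]
grip_width: 0.272
```

```bash
python3 - <<'E'
from h import *
s=ctrl.sense(); print(s['time_s'],s['eef_pos'],s['force'],s['grip_width']*85.4)
E
```

```text
5.05 [508.8294091  407.79744645  73.04234024] [-0.26694611 -1.28644401  5.67244609] 23.252466472943347
```

Request:
play_rows(motion=[[[0, 0, -4], [0, 0, 0]], [[0, 0, -4], [0, 0, 0]], [[0, 0, -4], [0, 0, 0]], [[0, 0, 0], [0, 0, 0]], [[0, 0, 0], [0, 0, 0]]])

```text
time_s: 5.47
eef_pos: [508.3, 407.4, 83.8]
ee_rot: [0.0, 0.949, 0.315, -0.0]
force: [0.9, 0.7, -6.9]
grip_width: 0.275
```

```bash
python3 - <<'E'
from h import *
s,im=shot('side','s1.png'); print(s['time_s'],s['eef_pos'],s['force'],s['grip_width']*85.4)
a=cv2.imread('pics/s1.png');cv2.imwrite('pics/s1c.png',cv2.resize(a[180:320,170:350],None,fx=4,fy=4))
E
```

```text
5.4667 [508.333295   407.43815133  83.82209976] [ 0.89284471  0.67836973 -6.94684022] 23.499017214594517
```

View pics/s1c.png

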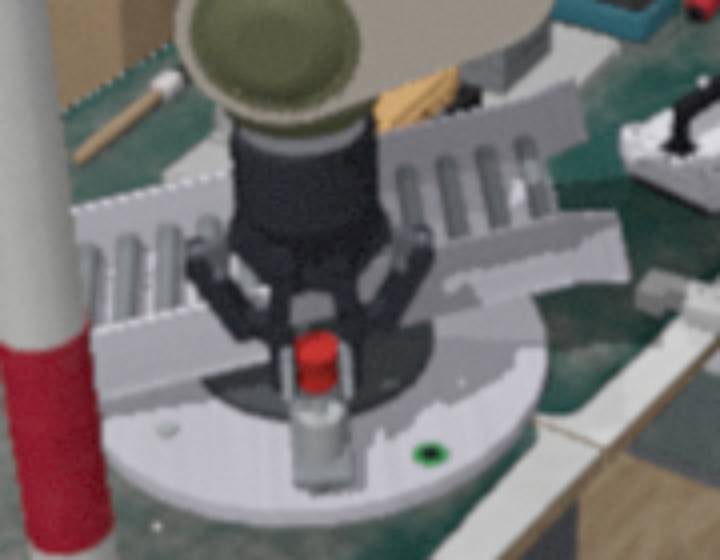

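The lift force is 6.9 N, which puts the lift at about 11.6 mm. Now the arc for the turn.

```bash
python3 - <<'E'
from h import *
s=ctrl.sense(); p=np.array(s['eef_pos']); Rm=rot(s)
# green ring in w3 (pose then)
s3=dict(eef_pos=[509.0,404.7,70.46],ee_rot=[0,0.949,0.3145,-0.001])
print('green w3',ray(cam('wrist',s3),(242,240),14))
s2=dict(eef_pos=[510.9,402.44,188.3],ee_rot=[0,0.949,0.315,0])
print('green w2',ray(cam('wrist',s2),(270.5,197.5),14))
C=cam('top');print('plate c',ray(C,(155+285/4-.4,125+286/4-.4),14))
for ax in([590,308,0],[588,309,0]):
    v=p-ax; v[2]=0
    print(np.hypot(*v[:2]),np.degrees(np.arctan2(v[1],v[0])),(Rm.T@(R.from_euler('z',2.5,degrees=True).apply(v)-v)).round(2), np.array(ax)+R.from_euler('z',30,degrees=True).apply(v))
E
```

```text
green w3 [472.17631802 353.9637755   14.        ]
green w2 [473.88359471 355.99413381  14.        ]
plate c [587.19183111 306.03578674  14.        ]
128.6602772962176 129.389448660521 [-5.6   0.38  0.01] [469.57465897 353.29022182   0.        ]
126.62152847330941 128.97716993126622 [-5.51  0.34  0.01] [469.80670978 354.42419641   0.        ]
```

Request:
play_rows(motion=[[[0, 0, -0.5], [0, 0, 0]], [[-5.5, 0.4, 0], [0, 0, -2.5]], [[-5.5, 0.4, 0], [0, 0, -2.5]], [[-5.5, 0.4, 0], [0, 0, -2.5]], [[-5.5, 0.4, 0], [0, 0, -2.5]], [[-5.5, 0.4, 0], [0, 0, -2.5]], [[-5.5, 0.4, 0], [0, 0, -2.5]], [[-5.5, 0.4, 0], [0, 0, -2.5]], [[-5.5, 0.4, 0], [0, 0, -2.5]], [[-5.5, 0.4, 0], [0, 0, -2.5]], [[-5.5, 0.4, 0], [0, 0, -2.5]], [[-5.5, 0.4, 0], [0, 0, -2.5]], [[0, 0, 0], [0, 0, 0]]])

```text
time_s: 6.6
eef_pos: [471.5, 358.8, 84.3]
ee_rot: [-0.0, 0.847, 0.532, -0.001]
force: [-4.4, 1.8, -7.3]
grip_width: 0.273
```

```bash
python3 - <<'E'
from h import *
s,im=shot('wrist','w4.png'); print(s['time_s'],s['eef_pos'],s['ee_rot'],s['force'],s['grip_width']*85.4)
cv2.imwrite('pics/w4c.png',cv2.resize(im[150:330,200:450,::-1],None,fx=3,fy=3))
E
```

```text
6.6 [471.48619887 358.79723742  84.33210348] [-4.02592705e-04  8.46559137e-01  5.32292468e-01 -1.48101151e-03] [-4.41714117  1.84813153 -7.25559558] 23.324296527765576
```

View pics/w4c.png

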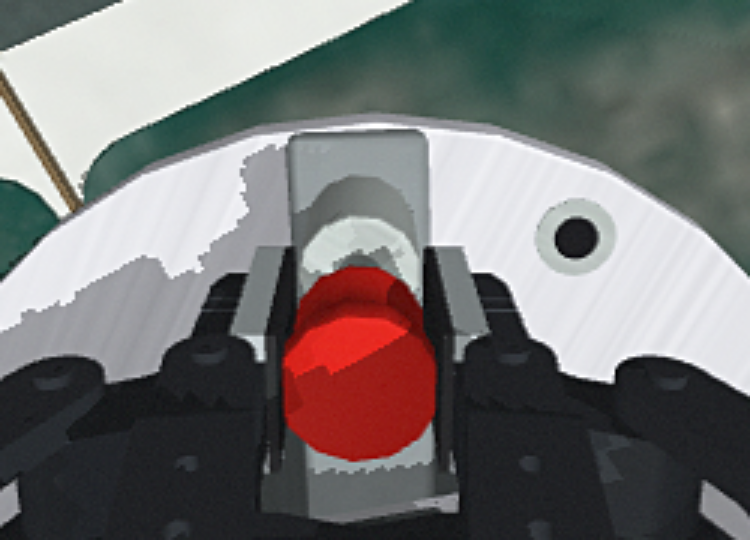

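Request:
play_rows(motion=[[[0, -1, 2], [0, 0, 0]], [[0, 0, 0], [0, 0, 0]], [[0, 0, 0], [0, 0, 0]], [[0, 0, 0], [0, 0, 0]]], fingers=32)

```text
time_s: 6.98
eef_pos: [472.6, 360.1, 83.5]
ee_rot: [0.0, 0.847, 0.532, 0.001]
force: [0.6, -0.6, 0.1]
grip_width: 0.374
```

Request:
play_rows(motion=[[[-2, 0, 0], [0, 0, -0.5]], [[-2, 0, 0], [0, 0, -0.5]], [[-1, 0, 0], [0, 0, -0.5]], [[-1, 0, 0], [0, 0, -0.5]], [[-1, 0, 0], [0, 0, -0.5]], [[0, 0, 0], [0, 0, 0]]])

```text
time_s: 7.48
eef_pos: [468.8, 353.2, 82.8]
ee_rot: [0.0, 0.835, 0.55, -0.0]
force: [-0.1, 0.2, 0.2]
grip_width: 0.374
```

```bash
python3 - <<'E'
from h import *
s,im=shot('wrist','w5.png'); C=cam('wrist',s);print(s['time_s'],s['eef_pos'],s['ee_rot'],s['force'],s['grip_width']*85.4)
hsv=cv2.cvtColor(im,cv2.COLOR_RGB2HSV)
m=cv2.inRange(hsv,(0,150,90),(6,255,255))|cv2.inRange(hsv,(172,150,90),(180,255,255))
n,l,st,ce=cv2.connectedComponentsWithStats(m)
for i in range(1,n):
    if st[i,4]>100: print(st[i],ce[i],ray(C,ce[i],97))
E
```

```text
7.4833 [468.84696991 353.24930528  82.79643773] [ 6.92228472e-06  8.34950165e-01  5.50325554e-01 -8.00585539e-05] [-0.05690171  0.23563592  0.23796525] 31.907814244944483
[ 298  233   51   60 2304] [323.26041667 263.18229167] [470.73072761 354.71413603  97.        ]
```

```bash
python3 - <<'E'
from h import *
s,im=shot('side','s2.png'); shot('top','t2.png'); 
def red(f,box):
    hsv=cv2.cvtColor(cv2.imread(f),cv2.COLOR_BGR2HSV)
    m=cv2.inRange(hsv,(0,150,60),(8,255,255))|cv2.inRange(hsv,(170,150,60),(180,255,255))
    k=np.zeros_like(m);k[box[1]:box[3],box[0]:box[2]]=1;m=m*k
    n,l,st,ce=cv2.connectedComponentsWithStats(m)
    for i in range(1,n):
        if st[i,4]>20: print(f,st[i],ce[i])
for f in('side0','s1','s2'): red('pics/%s.png'%f,(220,230,310,300))
for f in ('top0','t2'): red('pics/%s.png'%f,(170,200,230,250))
C=cam('side')
for X in([510,406.5],[508.5,407.4],[472,354],[471,355]): print(X,proj(C,X+[92]),proj(C,X+[101]))
a=np.vstack([cv2.resize(cv2.imread('pics/s2.png')[200:310,200:350],None,fx=3,fy=3)]);cv2.imwrite('pics/s2c.png',a)
E
```

```text
pics/side0.png [243 267  12  15 124] [248.73387097 273.80645161]
pics/s1.png [243 263  11  15 138] [248.60144928 269.86956522]
pics/s2.png [274 260   9  15  86] [277.53488372 266.58139535]
pics/top0.png [177 217  10   8  68] [181.30882353 220.41176471]
[510, 406.5] [248.27728701 273.65384518] [248.08526147 270.41468114]
[508.5, 407.4] [248.58882747 274.10554777] [248.39789272 270.86441828]
[472, 354] [276.1031189 266.4933705] [276.0305051  263.29349869]
[471, 355] [276.22860778 266.87813834] [276.15643818 263.67649488]
```

View pics/s2c.png

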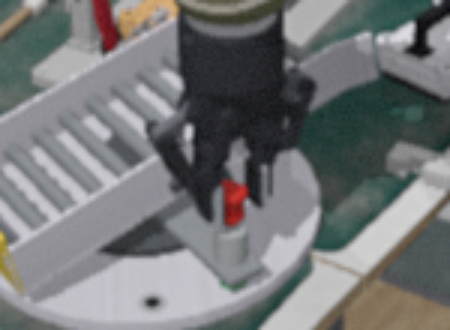

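The knob's image height matches home (row 266.6; 266.5 predicted home, 263.3 riding), so the pin is in and the stage is locked. I open and back off.

Request:
play_rows(motion=[[[0, 0, 0], [0, 0, 0]], [[0, 0, 0], [0, 0, 0]], [[0, 0, 0], [0, 0, 0]], [[0, 0, -15], [0, 0, 0]], [[0, 0, -30], [0, 0, 0]], [[0, 0, -35], [0, 0, 0]], [[0, 0, -35], [0, 0, 0]], [[0, 0, -35], [0, 0, 0]]], fingers=60)

```text
time_s: 8.3
eef_pos: [468.6, 353.3, 234.5]
ee_rot: [-0.0, 0.835, 0.55, -0.0]
force: [0.5, -0.7, -0.2]
grip_width: 0.703
```

```bash
python3 - <<'E'
from h import *
s=ctrl.sense();print(s['time_s'],s['eef_pos'],s['force'])
plan([530,110,330],0,12)
E
```

```text
8.3 [468.59079077 353.34891552 234.52360067] [ 0.49259049 -0.72276454 -0.22199098]
end [530. 110. 330.] yaw -0.5
[[[-16.6,12.7,-8.0],[-0.0,0.0,5.6]],[[-15.3,14.3,-7.9],[-0.0,0.0,5.6]],[[-13.8,15.7,-8.0],[-0.0,0.0,5.6]],[[-12.3,16.9,-7.9],[-0.0,0.0,5.6]],[[-10.5,18.1,-8.0],[-0.0,0.0,5.6]],[[-8.7,19.0,-7.9],[-0.0,0.0,5.6]],[[-6.8,19.8,-8.0],[-0.0,0.0,5.6]],[[-4.8,20.3,-8.0],[-0.0,0.0,5.6]],[[-2.9,20.8,-7.9],[-0.0,0.0,5.6]],[[-0.8,20.9,-8.0],[-0.0,0.0,5.6]],[[1.3,20.8,-7.9],[-0.0,0.0,5.6]],[[3.3,20.7,-8.0],[-0.0,0.0,5.6]]]
```

Request:
play_rows(motion=[[[-16.6, 12.7, -8], [0, 0, 5.6]], [[-15.3, 14.3, -8], [0, 0, 5.6]], [[-13.8, 15.7, -8], [0, 0, 5.6]], [[-12.3, 17, -8], [0, 0, 5.6]], [[-10.5, 18, -8], [0, 0, 5.6]], [[-8.7, 19, -8], [0, 0, 5.6]], [[-6.8, 20, -8], [0, 0, 5.6]], [[-4.8, 20, -8], [0, 0, 5.6]], [[-3, 21, -8], [0, 0, 5.6]], [[-1, 21, -8], [0, 0, 5.6]], [[1, 21, -8], [0, 0, 5.6]], [[3, 21, -8], [0, 0, 5.6]], [[0, 0, 0], [0, 0, 0]]])

```text
time_s: 9.38
eef_pos: [530.6, 106.4, 330.1]
ee_rot: [0.0, 1.0, -0.008, 0.001]
force: [0.5, 0.3, -0.3]
grip_width: 0.702
```

```bash
python3 - <<'E'
from h import *
import pickle
s,im=shot('wrist','w6.png'); shot('top','t3.png'); shot('side','s3.png'); pickle.dump(s,open('s6.pkl','wb'))
print(s['time_s'],s['eef_pos'])
w=cv2.imread('pics/w6.png'); t=cv2.resize(cv2.imread('pics/t3.png')[125:265,150:310],None,fx=2.5,fy=2.5,interpolation=3)
d=cv2.resize(cv2.imread('pics/s3.png')[190:320,170:400],None,fx=2.5,fy=2.5,interpolation=3)[:, :]
# montage 800x600: wrist upper half left scaled 0.75?, keep wrist crop
a=np.zeros((600,800,3),np.uint8); a[:250,:640]=w[:250]; a[250:600,:400]=t[:350,:400]; a[275:600,400:800]=d[:325,:400]; cv2.imwrite('pics/m6.png',a)
E
```

```text
9.3833 [530.60499706 106.37669889 330.11078365]
```

View pics/m6.png

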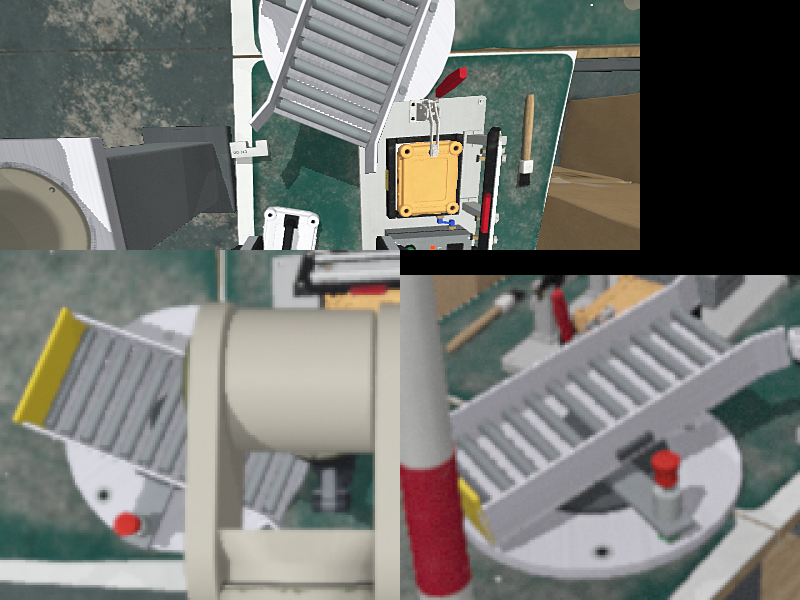

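The montage shows the stage locked at the new hole. In the wrist view the open end of the lane is at about (320,130), and in the top view the yellow stop is clear. I'll fit the lane with detected line segments.

```bash
python3 - <<'E'
from h import *
l=cv2.createLineSegmentDetector()
def seg(f,b,k,mn):
    g=cv2.cvtColor(cv2.imread(f),cv2.COLOR_BGR2GRAY)[b[1]:b[3],b[0]:b[2]]
    g=cv2.resize(g,None,fx=k,fy=k,interpolation=3)
    L=l.detect(g)[0][:,0]/k+[b[0],b[1]]*2
    d=np.hypot(L[:,2]-L[:,0],L[:,3]-L[:,1]);o=np.argsort(-d)
    for i in o:
        if d[i]>mn: print(L[i].round(1).tolist(),d[i].round())
print('wrist');seg('pics/w6.png',(240,0,460,185),2,38)
print('top');seg('pics/t3.png',(150,125,230,245),3,20)
hsv=cv2.cvtColor(cv2.imread('pics/t3.png'),cv2.COLOR_BGR2HSV)
m=cv2.inRange(hsv,(22,150,80),(34,255,255));m[:,:150]=0;m[:,230:]=0;m[:130]=0;m[260:]=0
c=max(cv2.findContours(m,0,2)[0],key=cv2.contourArea);print(cv2.boxPoints(cv2.minAreaRect(c)).round(1).tolist(), cv2.approxPolyDP(c,1.5,True)[:,0].tolist())
E
```

```text
wrist
[376.8, 143.3, 430.8, 0.3] 153.0
[427.7, 0.0, 377.2, 134.7] 144.0
[269.2, 102.4, 305.8, 0.0] 109.0
[395.1, 66.3, 303.7, 27.3] 99.0
[381.3, 105.3, 289.5, 67.6] 99.0
[388.2, 85.9, 297.0, 47.7] 99.0
[373.7, 124.3, 282.1, 87.5] 99.0
[402.1, 46.9, 311.7, 7.5] 99.0
[315.8, 3.9, 405.4, 44.7] 98.0
[272.8, 111.6, 364.3, 147.5] 98.0
[299.7, 44.4, 388.9, 83.1] 97.0
[306.9, 23.8, 395.7, 63.2] 97.0
[369.6, 134.3, 279.9, 98.6] 97.0
[293.6, 65.3, 381.1, 102.4] 95.0
[279.8, 105.9, 367.4, 141.1] 94.0
[287.1, 85.8, 374.2, 121.8] 94.0
[398.7, 55.4, 312.3, 18.1] 94.0
[377.1, 115.0, 290.7, 79.7] 93.0
[383.9, 95.0, 298.0, 59.3] 93.0
[405.4, 35.1, 326.5, 0.4] 86.0
[289.8, 100.5, 366.0, 130.8] 82.0
[340.4, 133.2, 275.4, 107.5] 70.0
[251.5, 117.8, 251.4, 67.2] 51.0
[385.3, 184.1, 385.8, 138.4] 46.0
[385.0, 18.4, 343.6, 0.0] 45.0
[254.4, 44.1, 251.9, 0.3] 44.0
[395.3, 143.4, 395.1, 184.1] 41.0
[358.5, 145.3, 359.8, 184.1] 39.0
top
[174.6, 148.0, 154.9, 192.1] 48.0
[156.9, 193.2, 176.5, 149.2] 48.0
[186.6, 154.3, 222.4, 166.9] 38.0
[177.9, 197.0, 186.8, 177.3] 22.0
[226.1, 160.2, 224.7, 180.7] 21.0
[[154.89999389648438, 192.5], [174.6999969482422, 148.0], [184.8000030517578, 152.5], [165.0, 197.0]] [[177, 149], [174, 150], [156, 193], [166, 194], [183, 156]]
```

```bash
cat > fit.py <<'E'
from h import *
import pickle
from scipy.optimize import least_squares
s=pickle.load(open('s6.pkl','rb')); W=cam('wrist',s); T=cam('top')
def F(p):
    Rz=R.from_euler('ZY',[p[3],-12],degrees=True).as_matrix(); return lambda q: np.array(p[:3])+Rz@np.array(q,float)
def ld(C,f,a,b,seg):  # distance of detected end points to projected line
    A=proj(C,f(a));B=proj(C,f(b));n=np.array([A[1]-B[1],B[0]-A[0]])/np.hypot(*(A-B))
    return [n@(np.array(seg[:2])-A),n@(np.array(seg[2:])-A)]
def res(p,full=False):
    f=F(p); r=[]
    r+=ld(W,f,[-80,63.5,22],[70,63.5,22],[427.7,0,377.2,134.7])
    r+=ld(W,f,[-80,-65,22],[70,-65,22],[269.2,102.4,305.8,0])
    r+=list(2*np.array(ld(T,f,[-220,-60,36],[-220,60,36],[176.5,149.2,156.9,193.2])))
    r+=list(2*(proj(T,f([-220,65,36]))-[176.5,149.2])); r+=list(2*(proj(T,f([-220,-65,36]))-[156.9,193.2]))
    return np.array(r)
if __name__=='__main__':
    print(T[0])
    o=least_squares(res,[560,240,110,-112],loss='soft_l1'); p=o.x; print(p.round(1)); print(res(p).round(1))
    f=F(p); ax=np.array([588.5,308.5]); d=ax-p[:2]; h=np.radians(p[3]); print('axis in lane xy',d@[np.cos(h),np.sin(h)],d@[-np.sin(h),np.cos(h)])
    for q in([80,63.5,0],[80,-63.5,0],[80,63.5,-8],[80,-63.5,-8],[80,63.5,22],[80,-63.5,22]): print(q,proj(W,f(q)).round(1))
    S=cam('side')
    for q in([-220,-66,36],[-220,-66,0],[80,-66,22],[-220,-66,22]): print('side',q,proj(S,f(q)).round(1))
E
python3 fit.py
```

```text
[[402.79597195   0.         317.66614622]
 [  0.         402.79597195 196.67563664]
 [  0.           0.           1.        ]]
[ 563.3  243.3  104.3 -111.8]
[ 0.3  0.  -0.2  0.2 -0.1  0.1 -0.1  0.5 -0.1 -0.1]
axis in lane xy -69.92221155991201 -0.7387224107293537
[80, 63.5, 0] [369.  146.3]
[80, -63.5, 0] [272.2 107.9]
[80, 63.5, -8] [367.4 147.1]
[80, -63.5, -8] [272.8 109.7]
[80, 63.5, 22] [373.8 143.8]
[80, -63.5, 22] [270.4 102.7]
side [-220, -66, 36] [201.1 278.8]
side [-220, -66, 0] [205.7 290. ]
side [80, -66, 22] [310.3 215.5]
side [-220, -66, 22] [202.9 283.2]
```

The lane fit has residuals of at most 0.5 px, and the stage axis comes out on the lane centre line. The loading spot is (563,243,104), heading −111.8°. Now over the gold case.

Request:
play_rows(motion=[[[-4, 31, 6], [0, 0, 0]], [[-4, 31, 6], [0, 0, 0]], [[-4, 31, 6], [0, 0, 0]], [[-4, 31, 6], [0, 0, 0]], [[-4, 31, 7], [0, 0, 0]], [[-4, 31, 7], [0, 0, 0]], [[-4, 31, 7], [0, 0, 0]], [[-4, 31, 7], [0, 0, 0]], [[-4, 31, 7], [0, 0, 0]], [[-4, 30, 7], [0, 0, 0]], [[-4, 30, 7], [0, 0, 0]], [[-3, 30, 7], [0, 0, 0]], [[0, 0, 0], [0, 0, 0]]], fingers=60)

```text
time_s: 10.62
eef_pos: [478.8, -262.3, 246.5]
ee_rot: [-0.001, 1.0, -0.005, -0.001]
force: [-0.3, -0.4, -0.8]
grip_width: 0.701
```

```bash
python3 - <<'E'
from h import *
import pickle
s,im=shot('wrist','w7.png'); C=cam('wrist',s); pickle.dump(s,open('s7.pkl','wb')); print(s['time_s'],s['eef_pos'])
for n in('gold_case','white_case'):
    for d in ctrl.spot_in('wrist',n)[:2]:
        p=np.array(d['position'])*[640,400]; print(n,round(d['p'],2),p.round(),ray(C,p,50).round())
cv2.imwrite('pics/w7c.png',cv2.resize(im[60:330,140:500,::-1],None,fx=2.2,fy=2.2))
E
```

```text
10.6167 [ 478.75444878 -262.25422328  246.51392128]
gold_case 0.57 [337. 145.] [ 500. -218.   50.]
white_case 0.95 [316.   9.] [475. -75.  50.]
```

View pics/w7c.png

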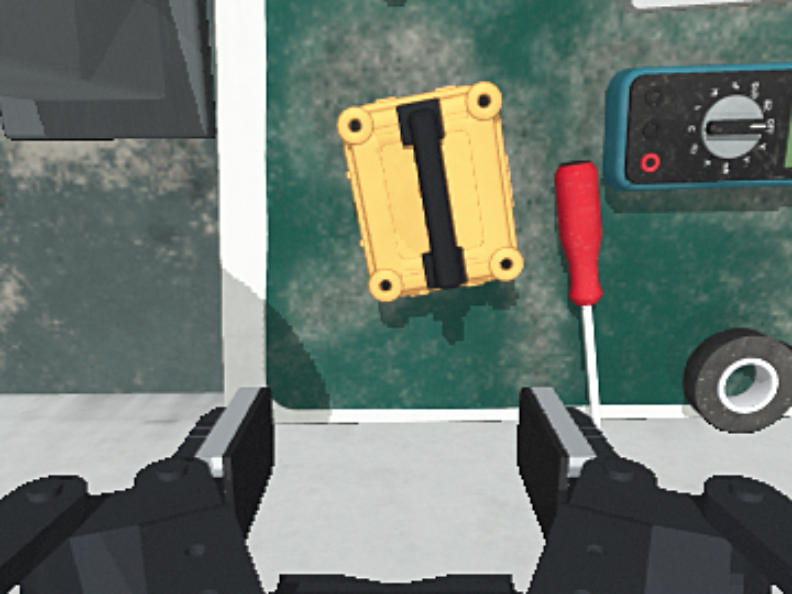

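The gold case shows clearly, with corner screws at crop (355,126), (484,100), (508,264) and (386,286). A red screwdriver lies to its right, so the fingers must stay clear of it.

```bash
python3 - <<'E'
from h import *
import pickle
s=pickle.load(open('s7.pkl','rb')); C=cam('wrist',s)
g=lambda u,v,z: ray(C,(140+u/2.2,60+v/2.2),z)
P=np.array([g(*q,42) for q in((355,126),(484,100),(508,264),(386,286))]); print(P.round(1)); print('ctr',P.mean(0))
print([np.linalg.norm(P[i]-P[(i+1)%4]).round(1) for i in range(4)])
for a,b in((1,2),(0,3)):
    d=P[a]-P[b]; print('long ang',np.degrees(np.arctan2(d[1],d[0])))
for a,b in((1,0),(2,3)):
    d=P[a]-P[b]; print('short ang',np.degrees(np.arctan2(d[1],d[0])))
print('bar',g(424,110,78),g(450,270,78))
print('screwdriver',g(590,300,15),g(577,165,25))
im=cv2.cvtColor(cv2.imread('pics/w7.png'),cv2.COLOR_BGR2HSV)
m=(im[:,:,2]<60).astype(np.uint8)[100:195,310:360]
n,l,st,ce=cv2.connectedComponentsWithStats(m); i=1+np.argmax(st[1:,4]); pts=np.argwhere(l==i)[:,::-1]+[310,100]
print(cv2.minAreaRect(pts.astype(np.float32)), ray(C,pts.mean(0),76))
E
```

```text
[[ 456.9 -185.6   42. ]
 [ 526.8 -172.7   42. ]
 [ 543.2 -262.5   42. ]
 [ 472.8 -275.    42. ]]
ctr [ 499.92707189 -223.9396478    42.        ]
[np.float64(71.0), np.float64(91.3), np.float64(71.6), np.float64(90.8)]
long ang 100.40546533920153
long ang 100.05410875994097
short ang 10.434933385186978
short ang 10.02180473625177
bar [ 492.85295155 -179.58501755   78.        ] [ 506.66636848 -258.61137582   78.        ]
screwdriver [ 600.88632722 -291.06944479   15.        ] [ 584.09803695 -207.73744935   25.        ]
((336.3454284667969, 148.46633911132812), (86.08710479736328, 18.88645362854004), 80.03620147705078) [ 497.16192448 -218.84085999   76.        ]
```

```bash
python3 - <<'E'
from h import *
plan([500,-222,150],10.2,5)
E
```

```text
end [ 500. -222.  150.] yaw 10.1
[[[4.0,-7.3,19.7],[-0.0,0.0,-2.1]],[[4.2,-7.1,19.7],[-0.0,0.0,-2.1]],[[4.5,-7.0,19.7],[-0.0,0.0,-2.1]],[[4.7,-6.8,19.8],[-0.0,0.0,-2.1]],[[5.0,-6.6,19.7],[-0.0,0.0,-2.1]]]
```

Request:
play_rows(motion=[[[4, -7.3, 20], [0, 0, -2.1]], [[4.2, -7, 20], [0, 0, -2.1]], [[4.5, -7, 20], [0, 0, -2.1]], [[4.7, -7, 20], [0, 0, -2.1]], [[5, -6.6, 20], [0, 0, -2.1]], [[0, 0, 22], [0, 0, 0]], [[0, 0, 25], [0, 0, 0]], [[0, 0, 25], [0, 0, 0]], [[0, 0, 16], [0, 0, 0]], [[0, 0, 8], [0, 0, 0]], [[0, 0, 0], [0, 0, 0]]])

```text
time_s: 11.68
eef_pos: [499.6, -221.4, 51.8]
ee_rot: [-0.001, 0.996, 0.089, -0.001]
force: [-0.1, -0.9, -0.1]
grip_width: 0.706
```

Request:
play_rows(motion=[[[0, 0, 0], [0, 0, 0]], [[0, 0, 0], [0, 0, 0]], [[0, 0, 0], [0, 0, 0]], [[0, 0, 0], [0, 0, 0]], [[0, 0, 0], [0, 0, 0]], [[0, 0, 0], [0, 0, 0]], [[0, 0, 0], [0, 0, 0]]], fingers=5, squeeze=60)

```text
time_s: 12.27
eef_pos: [500.0, -223.2, 53.6]
ee_rot: [0.0, 0.996, 0.088, 0.0]
force: [-2.1, 0.5, 7.2]
grip_width: 0.15
```

```bash
cat >> h.py <<'E'
def planR(p,Rm,tgt,Rt,n):
    p=np.array(p,float);st=np.round(R.from_matrix(Rm.T@Rt).as_rotvec(degrees=True)/n,2);rows=[];p0=p.copy()
    for i in range(n):
        d=np.round(Rm.T@(p0+(np.array(tgt)-p0)*(i+1)/n-p),1);rows.append([d.tolist(),st.tolist()])
        p=p+Rm@d;Rm=Rm@R.from_rotvec(st,degrees=True).as_matrix()
    print('end',p.round(1),np.degrees(np.arccos(np.clip((np.trace(Rm.T@Rt)-1)/2,-1,1))).round(2));print(str(rows).replace(' ',''));return p,Rm
L=np.array([563.3,243.3,104.3]);RL=R.from_euler('ZY',[-111.8,-12],degrees=True).as_matrix()
RP=np.column_stack([-RL[:,0],RL[:,1],-RL[:,2]])
E
python3 - <<'E'
from h import *
s=ctrl.sense(); print(s['force'],np.linalg.det(RP),RL[:,0],RP[:,2]); p=np.array(s['eef_pos'])+[0,0,238]
planR(p,rot(s),L+RL@[0,0,120],RP,17)
E
```

```text
[-2.10935443  0.47488995  7.18543194] 0.9999999999999999 [-0.36325256 -0.90819618  0.20791169] [-0.07721171 -0.19304306 -0.9781476 ]
end [572.5 266.5 221.7] 0.12
[[[9.2,-27.6,4.1],[-0.36,-0.65,-3.41]],[[10.9,-27.1,3.8],[-0.36,-0.65,-3.41]],[[12.6,-26.3,3.5],[-0.36,-0.65,-3.41]],[[14.1,-25.6,3.2],[-0.36,-0.65,-3.41]],[[15.6,-24.8,2.9],[-0.36,-0.65,-3.41]],[[17.1,-23.7,2.5],[-0.36,-0.65,-3.41]],[[18.6,-22.8,2.2],[-0.36,-0.65,-3.41]],[[19.9,-21.6,1.8],[-0.36,-0.65,-3.41]],[[21.1,-20.4,1.5],[-0.36,-0.65,-3.41]],[[22.3,-19.1,1.1],[-0.36,-0.65,-3.41]],[[23.5,-17.7,0.7],[-0.36,-0.65,-3.41]],[[24.4,-16.3,0.4],[-0.36,-0.65,-3.41]],[[25.4,-14.9,-0.1],[-0.36,-0.65,-3.41]],[[26.2,-13.3,-0.4],[-0.36,-0.65,-3.41]],[[27.0,-11.7,-0.8],[-0.36,-0.65,-3.41]],[[27.6,-10.0,-1.2],[-0.36,-0.65,-3.41]],[[28.1,-8.5,-1.6],[-0.36,-0.65,-3.41]]]
```

Request:
play_rows(motion=[[[0, 0, -10], [0, 0, 0]], [[0, 0, -25], [0, 0, 0]], [[0, 0, -33], [0, 0, 0]], [[0, 0, -34], [0, 0, 0]], [[0, 0, -34], [0, 0, 0]], [[0, 0, -34], [0, 0, 0]], [[0, 0, -34], [0, 0, 0]], [[0, 0, -34], [0, 0, 0]], [[0, 0, 0], [0, 0, 0]]])

```text
time_s: 13.02
eef_pos: [501.0, -223.8, 298.2]
ee_rot: [0.004, 0.996, 0.088, 0.004]
force: [0.2, -0.8, -1.2]
grip_width: 0.151
```

```bash
python3 - <<'E'
from h import *
s=ctrl.sense(); print(s['force'],s['grip_width'],s['eef_pos'],s['dq'])
planR(s['eef_pos'],rot(s),L+RL@[0,0,120],RP,17)
E
```

```text
[ 0.22198994 -0.7854629  -1.23755205] 0.150923502993011 [ 500.96963454 -223.83427665  298.17195305] [-0.00128275  0.04532016  0.12620807 -0.00074307 -0.1124011  -0.00068357]
end [572.6 266.4 221.7] 0.08
[[[9.1,-27.7,4.3],[-0.32,-0.65,-3.41]],[[10.9,-27.1,4.1],[-0.32,-0.65,-3.41]],[[12.4,-26.5,3.8],[-0.32,-0.65,-3.41]],[[14.1,-25.7,3.5],[-0.32,-0.65,-3.41]],[[15.6,-24.8,3.2],[-0.32,-0.65,-3.41]],[[17.1,-23.9,2.9],[-0.32,-0.65,-3.41]],[[18.5,-22.8,2.5],[-0.32,-0.65,-3.41]],[[19.8,-21.7,2.2],[-0.32,-0.65,-3.41]],[[21.2,-20.5,1.8],[-0.32,-0.65,-3.41]],[[22.3,-19.2,1.5],[-0.32,-0.65,-3.41]],[[23.5,-17.8,1.1],[-0.32,-0.65,-3.41]],[[24.4,-16.5,0.8],[-0.32,-0.65,-3.41]],[[25.5,-14.9,0.4],[-0.32,-0.65,-3.41]],[[26.2,-13.4,-0.0],[-0.32,-0.65,-3.41]],[[27.1,-11.8,-0.4],[-0.32,-0.65,-3.41]],[[27.6,-10.2,-0.7],[-0.32,-0.65,-3.41]],[[28.2,-8.5,-1.1],[-0.32,-0.65,-3.41]]]
```

Request:
play_rows(motion=[[[9, -27.6, 4], [-0.36, -0.65, -3.41]], [[11, -27, 3.8], [-0.36, -0.65, -3.41]], [[12.5, -26.4, 3.5], [-0.36, -0.65, -3.41]], [[14, -25.6, 3.2], [-0.36, -0.65, -3.41]], [[15.6, -24.8, 3], [-0.36, -0.65, -3.41]], [[17, -23.8, 2.5], [-0.36, -0.65, -3.41]], [[18.6, -22.8, 2.2], [-0.36, -0.65, -3.41]], [[20, -21.6, 1.8], [-0.36, -0.65, -3.41]], [[21, -20.4, 1.5], [-0.36, -0.65, -3.41]], [[22.3, -19, 1], [-0.36, -0.65, -3.41]], [[23.5, -17.7, 0.7], [-0.36, -0.65, -3.41]], [[24.4, -16.4, 0.4], [-0.36, -0.65, -3.41]], [[25.4, -15, 0], [-0.36, -0.65, -3.41]], [[26.2, -13.3, -0.4], [-0.36, -0.65, -3.41]], [[27, -11.7, -0.8], [-0.36, -0.65, -3.41]], [[27.6, -10, -1.2], [-0.36, -0.65, -3.41]], [[28, -8.5, -1.6], [-0.36, -0.65, -3.41]], [[0, 0, 0], [0, 0, 0]], [[0, 0, 0], [0, 0, 0]]])

```text
time_s: 14.6
eef_pos: [571.2, 267.8, 220.1]
ee_rot: [0.059, 0.823, 0.559, -0.088]
force: [-0.5, -0.8, -1.3]
grip_width: 0.151
```

```bash
python3 - <<'E'
from h import *
s=ctrl.sense(); print(s['time_s'],s['force'],s['grip_width'],s['eef_pos'])
p=np.array(s['eef_pos']); print('lane coords',(RL.T@(p-L)).round(1))
planR(p,rot(s),L+RL@[0,0,54],RP,4)
s,im=shot('wrist','w8.png'); cv2.imwrite('pics/w8.png',im[:,:,::-1])
E
```

```text
14.6 [-0.45668396 -0.82884233 -1.29422316] 0.15146864187292677 [571.1637037  267.80539486 220.12075909]
lane coords [ -1.   -1.8 118.6]
end [567.4 253.8 157.1] 0.01
[[[-0.2,0.5,16.2],[-0.02,0.04,0.04]],[[-0.2,0.4,16.1],[-0.02,0.04,0.04]],[[-0.3,0.5,16.2],[-0.02,0.04,0.04]],[[-0.2,0.4,16.1],[-0.02,0.04,0.04]]]
```

Request:
play_rows(motion=[[[0, 0.5, 18], [0, 0, 0]], [[0, 0.5, 20], [0, 0, 0]], [[0, 0, 14], [0, 0, 0]], [[0, 0, 8], [0, 0, 0]], [[0, 0, 0], [0, 0, 0]], [[0, 0, 0], [0, 0, 0]]])

```text
time_s: 15.15
eef_pos: [568.3, 254.0, 163.4]
ee_rot: [0.059, 0.824, 0.557, -0.087]
force: [-0.0, 0.7, -1.4]
grip_width: 0.15
```

```bash
python3 - <<'E'
from h import *
s=ctrl.sense(); print(s['time_s'],s['force'],s['wrist_torque'],s['grip_width'],s['eef_pos'])
print('lane coords',(RL.T@(np.array(s['eef_pos'])-L)).round(1))
s,im=shot('side','s4.png')
cv2.imwrite('pics/s4c.png',cv2.resize(im[150:310,180:360,::-1],None,fx=4,fy=3.7,interpolation=3))
E
```

```text
15.15 [-0.04688284  0.66445073 -1.36805629] [ 0.18639604 -0.01225699  0.05264189] 0.15044168451886453 [568.26588941 253.9907755  163.3921271 ]
lane coords [ 0.8  0.6 60.2]
```

Request:
play_rows(motion=[[[0, 0, 3], [0, 0, 0]], [[0, 0, 2], [0, 0, 0]], [[0, 0, 0], [0, 0, 0]], [[0, 0, 0], [0, 0, 0]]])

```text
time_s: 15.53
eef_pos: [568.4, 254.1, 159.8]
ee_rot: [0.059, 0.823, 0.558, -0.085]
force: [-0.1, 1.5, 7.4]
grip_width: 0.149
```

```bash
python3 - <<'E'
from h import *
s=ctrl.sense(); print(s['time_s'],s['force'],s['wrist_torque'],s['grip_width'])
print('lane coords',(RL.T@(np.array(s['eef_pos'])-L)).round(1))
E
```

```text
15.5333 [-0.1401499   1.47317401  7.36191264] [ 0.35308173 -0.023036   -0.00543082] 0.1494369147165334
lane coords [-0.2  0.7 56.8]
```

Contact with 7.4 N up at the expected height, so the case is on the rollers. Release.

Request:
play_rows(motion=[[[0, 0, 0], [0, 0, 0]], [[0, 0, 0], [0, 0, 0]], [[0, 0, 0], [0, 0, 0]], [[0, 0, -25], [0, 0, 0]], [[0, 0, -40], [0, 0, 0]], [[0, 0, -40], [0, 0, 0]], [[0, 0, -20], [0, 0, 0]], [[0, 0, 0], [0, 0, 0]]], fingers=80)

```text
time_s: 16.2
eef_pos: [578.3, 278.9, 285.0]
ee_rot: [0.06, 0.824, 0.558, -0.083]
force: [-0.4, -0.0, -0.1]
grip_width: 0.94
```

```bash
python3 - <<'E'
from h import *
s=ctrl.sense(); print(s['time_s'],s['force'],s['eef_pos'])
shot('top','t5.png');shot('side','s5.png')
for c in('top','side'):
    C=cam(c)
    for d in ctrl.spot_in(c,'gold_case')[:3]: print(c,round(d['p'],2),(np.array(d['position'])*[640,400]).round(1))
    for x in(0,-174,-120): print(x,proj(C,L+RL@[x,0,45]).round(1))
planR(s['eef_pos'],rot(s),[460,30,300],R.from_euler('z',10,degrees=True).as_matrix()@np.diag([1,-1,-1.]),11)
E
```

```text
16.2 [-0.42299223 -0.00567007 -0.10573321] [578.34682176 278.85968746 284.96405994]
top 0.91 [219.4 192.4]
0 [235.  196.2]
-174 [179.  175.4]
-120 [195.8 181.6]
side 0.97 [245.7 233.3]
0 [266.3 212.6]
-174 [203.9 249.9]
-120 [224.1 237.8]
end [460.  30. 300.] 0.07
[[[-24.8,-1.6,3.8],[0.57,0.96,5.28]],[[-24.8,0.7,3.3],[0.57,0.96,5.28]],[[-24.7,3.0,2.9],[0.57,0.96,5.28]],[[-24.4,5.3,2.5],[0.57,0.96,5.28]],[[-23.9,7.6,1.9],[0.57,0.96,5.28]],[[-23.0,9.8,1.5],[0.57,0.96,5.28]],[[-22.1,11.8,1.1],[0.57,0.96,5.28]],[[-21.0,13.8,0.5],[0.57,0.96,5.28]],[[-19.5,15.7,0.0],[0.57,0.96,5.28]],[[-18.1,17.5,-0.4],[0.57,0.96,5.28]],[[-16.3,19.0,-0.9],[0.57,0.96,5.28]]]
```

The gold case is rolling. On to a hover over the white one.

```bash
python3 - <<'E'
from h import *
s=ctrl.sense()
planR(s['eef_pos'],rot(s),[465,-100,250],np.diag([1,-1,-1.]),14)
E
```

```text
end [ 465. -100.  250.] 0.08
[[[-27.0,2.6,7.9],[0.51,0.77,4.86]],[[-26.7,4.9,7.5],[0.51,0.77,4.86]],[[-26.3,7.3,7.0],[0.51,0.77,4.86]],[[-25.7,9.5,6.7],[0.51,0.77,4.86]],[[-24.9,11.7,6.2],[0.51,0.77,4.86]],[[-23.9,13.8,5.8],[0.51,0.77,4.86]],[[-22.7,15.9,5.3],[0.51,0.77,4.86]],[[-21.3,17.8,4.9],[0.51,0.77,4.86]],[[-19.8,19.5,4.4],[0.51,0.77,4.86]],[[-18.2,21.3,4.0],[0.51,0.77,4.86]],[[-16.3,22.7,3.6],[0.51,0.77,4.86]],[[-14.4,24.0,3.2],[0.51,0.77,4.86]],[[-12.3,25.2,2.7],[0.51,0.77,4.86]],[[-10.2,26.2,2.4],[0.51,0.77,4.86]]]
```

Request:
play_rows(motion=[[[-27, 2.6, 8], [0.51, 0.77, 4.86]], [[-26.7, 5, 7.5], [0.51, 0.77, 4.86]], [[-26.3, 7.3, 7], [0.51, 0.77, 4.86]], [[-25.7, 9.5, 6.7], [0.51, 0.77, 4.86]], [[-25, 11.7, 6.2], [0.51, 0.77, 4.86]], [[-24, 13.8, 5.8], [0.51, 0.77, 4.86]], [[-22.7, 16, 5.3], [0.51, 0.77, 4.86]], [[-21.3, 17.8, 5], [0.51, 0.77, 4.86]], [[-19.8, 19.5, 4.4], [0.51, 0.77, 4.86]], [[-18.2, 21.3, 4], [0.51, 0.77, 4.86]], [[-16.3, 22.7, 3.6], [0.51, 0.77, 4.86]], [[-14.4, 24, 3.2], [0.51, 0.77, 4.86]], [[-12.3, 25.2, 2.7], [0.51, 0.77, 4.86]], [[-10.2, 26, 2.4], [0.51, 0.77, 4.86]], [[0, 0, 0], [0, 0, 0]]], fingers=60)

```text
time_s: 17.65
eef_pos: [463.5, -103.2, 249.3]
ee_rot: [-0.001, 1.0, -0.005, -0.0]
force: [-0.2, 0.7, 0.7]
grip_width: 0.701
```

```bash
python3 - <<'E'
from h import *
import pickle
s,im=shot('wrist','w9.png'); C=cam('wrist',s); pickle.dump(s,open('s9.pkl','wb')); print(s['time_s'],s['eef_pos'],s['ee_rot'])
for d in ctrl.spot_in('wrist','white_case')[:2]:
    p=np.array(d['position'])*[640,400]; print(round(d['p'],2),p.round(),ray(C,p,50).round())
def bar(f,C,box):
    hsv=cv2.cvtColor(cv2.imread(f),cv2.COLOR_BGR2HSV); x0,y0,x1,y1=box
    m=(hsv[y0:y1,x0:x1,2]<60).astype(np.uint8)
    n,l,st,ce=cv2.connectedComponentsWithStats(m); i=1+np.argmax(st[1:,4]); pts=np.argwhere(l==i)[:,::-1]+[x0,y0]
    r=cv2.minAreaRect(pts.astype(np.float32)); B=cv2.boxPoints(r); e=sorted([np.linalg.norm(B[0]-B[1]),np.linalg.norm(B[1]-B[2])])
    print(r,st[i]); 
    if np.linalg.norm(B[0]-B[1])<np.linalg.norm(B[1]-B[2]): a,b=(B[0]+B[1])/2,(B[2]+B[3])/2
    else: a,b=(B[1]+B[2])/2,(B[3]+B[0])/2
    A,D=ray(C,a,76),ray(C,b,76); d=A-D; print('mid',((A+D)/2).round(1),'len',np.linalg.norm(d).round(1),'ang',np.degrees(np.arctan2(d[1],d[0])).round(1))
bar('pics/w7.png',cam('wrist',pickle.load(open('s7.pkl','rb'))),(310,100,360,195))
u,v=p.astype(int); bar('pics/w9.png',C,(u-25,v-48,u+25,v+50))
# white corners
hsv=cv2.cvtColor(im,cv2.COLOR_RGB2HSV); b=(u-60,max(v-75,0),u+60,v+75)
m=((hsv[:,:,1]<45)&(hsv[:,:,2]>140)).astype(np.uint8)*255; k=np.zeros_like(m);k[b[1]:b[3],b[0]:b[2]]=1; m*=k
m=cv2.morphologyEx(m,cv2.MORPH_CLOSE,np.ones((25,25)))
c=max(cv2.findContours(m,0,2)[0],key=cv2.contourArea); r=cv2.minAreaRect(c); B=cv2.boxPoints(r); P=np.array([ray(C,q,38) for q in B]); print(r,P.round(1).tolist(),P.mean(0))
for cc in('top','side'):
    ctrl.capture(cc)
    for d in ctrl.spot_in(cc,'gold_case')[:2]: print(cc,round(d['p'],2),(np.array(d['position'])*[640,400]).round(1))
E
```

```text
17.65 [ 463.52027845 -103.18084997  249.28290785] [-6.54549065e-04  9.99987173e-01 -5.02108044e-03 -1.19503078e-04]
0.76 [327. 107.] [472. -16.  50.]
((336.3454284667969, 148.46633911132812), (86.08710479736328, 18.88645362854004), 80.03620147705078) [  10    5   32   87 1220]
mid [ 497.5 -222.    76. ] len 94.7 ang 100.5
((329.0338439941406, 107.44242858886719), (19.70193862915039, 90.98855590820312), 9.904183387756348) [  12    3   34   92 1340]
mid [474.  -19.4  76. ] len 93.6 ang 79.6
((320.0, 106.5), (149.0, 108.0), 90.0) [[404.1, 66.9, 38.0], [526.7, 65.8, 38.0], [533.9, -106.1, 38.0], [394.1, -104.9, 38.0]] [464.67425324 -19.57533802  38.        ]
top 0.97 [180.7 177.9]
side 0.58 [210.7 253.2]
```

Gold has reached the stop: the top view has it at (181,178), predicted (179,175). White's bar is centred at about (475,−19), so the tool yaw is −10.4°.

```bash
python3 - <<'E'
from h import *
s=ctrl.sense()
plan([475,-19.5,150],-10.4,6)
E
```

```text
end [475.  -19.5 150. ] yaw -10.2
[[[1.6,-13.2,16.8],[-0.0,-0.0,1.7]],[[1.1,-13.3,16.8],[-0.0,-0.0,1.7]],[[0.8,-13.2,16.7],[-0.0,-0.0,1.7]],[[0.4,-13.3,16.8],[-0.0,-0.0,1.7]],[[-0.1,-13.3,16.8],[-0.0,-0.0,1.7]],[[-0.4,-13.3,16.8],[-0.0,-0.0,1.7]]]
```

Request:
play_rows(motion=[[[1.6, -13.2, 17], [0, 0, 1.7]], [[1.1, -13.3, 17], [0, 0, 1.7]], [[0.8, -13.2, 17], [0, 0, 1.7]], [[0.4, -13.3, 17], [0, 0, 1.7]], [[0, -13.3, 17], [0, 0, 1.7]], [[-0.4, -13.3, 17], [0, 0, 1.7]], [[0, 0, 22], [0, 0, 0]], [[0, 0, 25], [0, 0, 0]], [[0, 0, 25], [0, 0, 0]], [[0, 0, 16], [0, 0, 0]], [[0, 0, 8], [0, 0, 0]], [[0, 0, 0], [0, 0, 0]]])

```text
time_s: 18.95
eef_pos: [474.7, -19.6, 51.6]
ee_rot: [-0.001, 0.996, -0.089, -0.0]
force: [0.3, 0.0, -0.4]
grip_width: 0.705
```

Request:
play_rows(motion=[[[0, 0, 0], [0, 0, 0]], [[0, 0, 0], [0, 0, 0]], [[0, 0, 0], [0, 0, 0]], [[0, 0, 0], [0, 0, 0]], [[0, 0, 0], [0, 0, 0]], [[0, 0, 0], [0, 0, 0]], [[0, 0, 0], [0, 0, 0]]], fingers=5)

```text
time_s: 19.53
eef_pos: [476.0, -20.5, 53.9]
ee_rot: [-0.0, 0.996, -0.089, 0.002]
force: [-1.2, 0.6, 6.2]
grip_width: 0.15
```

Request:
play_rows(motion=[[[0, 0, -10], [0, 0, 0]], [[0, 0, -25], [0, 0, 0]], [[0, 0, -33], [0, 0, 0]], [[0, 0, -34], [0, 0, 0]], [[0, 0, -34], [0, 0, 0]], [[0, 0, -34], [0, 0, 0]], [[0, 0, -30], [0, 0, 0]], [[0, 0, -20], [0, 0, 0]], [[0, 0, 0], [0, 0, 0]], [[0, 0, 0], [0, 0, 0]]])

```text
time_s: 20.37
eef_pos: [474.8, -20.6, 273.6]
ee_rot: [-0.0, 0.996, -0.089, 0.002]
force: [0.8, 0.2, -2.4]
grip_width: 0.15
```

```bash
python3 - <<'E'
from h import *
s=ctrl.sense(); print(s['time_s'],s['force'],s['grip_width'],s['eef_pos'])
planR(s['eef_pos'],rot(s),L+RL@[0,1,120],RP,14)
E
```

```text
20.3667 [ 0.76969741  0.19234083 -2.40632064] 0.15035125679191155 [474.78593151 -20.55705813 273.6044509 ]
end [573.5 266.1 221.7] 0.07
[[[3.3,-21.4,3.7],[-0.58,-0.73,-5.58]],[[5.4,-21.0,3.5],[-0.58,-0.73,-5.58]],[[7.4,-20.4,3.2],[-0.58,-0.73,-5.58]],[[9.5,-19.7,2.8],[-0.58,-0.73,-5.58]],[[11.3,-18.6,2.6],[-0.58,-0.73,-5.58]],[[13.1,-17.5,2.2],[-0.58,-0.73,-5.58]],[[14.8,-16.1,1.8],[-0.58,-0.73,-5.58]],[[16.4,-14.7,1.5],[-0.58,-0.73,-5.58]],[[17.6,-13.0,1.2],[-0.58,-0.73,-5.58]],[[18.9,-11.2,0.7],[-0.58,-0.73,-5.58]],[[19.9,-9.3,0.5],[-0.58,-0.73,-5.58]],[[20.7,-7.4,0.1],[-0.58,-0.73,-5.58]],[[21.3,-5.3,-0.3],[-0.58,-0.73,-5.58]],[[21.7,-3.2,-0.5],[-0.58,-0.73,-5.58]]]
```

Request:
play_rows(motion=[[[3.3, -21.4, 3], [-0.58, -0.73, -5.58]], [[5.4, -21, 3], [-0.58, -0.73, -5.58]], [[7.4, -20.4, 3], [-0.58, -0.73, -5.58]], [[9.5, -19.7, 3], [-0.58, -0.73, -5.58]], [[11.3, -18.6, 2.6], [-0.58, -0.73, -5.58]], [[13, -17.5, 2.2], [-0.58, -0.73, -5.58]], [[14.8, -16, 1.8], [-0.58, -0.73, -5.58]], [[16.4, -14.7, 1.5], [-0.58, -0.73, -5.58]], [[17.6, -13, 1.2], [-0.58, -0.73, -5.58]], [[19, -11.2, 0.7], [-0.58, -0.73, -5.58]], [[20, -9.3, 0.5], [-0.58, -0.73, -5.58]], [[20.7, -7.4, 0.1], [-0.58, -0.73, -5.58]], [[21.3, -5.3, -0.3], [-0.58, -0.73, -5.58]], [[21.7, -3.2, -0.5], [-0.58, -0.73, -5.58]], [[0, 0, 0], [0, 0, 0]], [[0, 0, 0], [0, 0, 0]]])

```text
time_s: 21.7
eef_pos: [572.9, 266.7, 219.7]
ee_rot: [0.058, 0.823, 0.558, -0.089]
force: [-0.4, -0.6, -1.2]
grip_width: 0.15
```

```bash
python3 - <<'E'
from h import *
s=ctrl.sense(); print(s['time_s'],s['force'],s['grip_width'],s['eef_pos'])
print('lane coords',(RL.T@(np.array(s['eef_pos'])-L)).round(1), R.from_matrix(rot(s).T@RP).as_rotvec(degrees=True).round(2))
E
```

```text
21.7 [-0.36743547 -0.63356809 -1.24946123] 0.14993583593835927 [572.92342796 266.71248329 219.74619753]
lane coords [ -0.8   0.2 118.2] [-0.21  0.12  0.05]
```

Request:
play_rows(motion=[[[0, 0.5, 18], [0, 0, 0]], [[0, 0, 20], [0, 0, 0]], [[0, 0, 14], [0, 0, 0]], [[0, 0, 7], [0, 0, 0]], [[0, 0, 3], [0, 0, 0]], [[0, 0, 2], [0, 0, 0]], [[0, 0, 0], [0, 0, 0]], [[0, 0, 0], [0, 0, 0]]])

```text
time_s: 22.37
eef_pos: [569.5, 253.6, 160.4]
ee_rot: [0.058, 0.824, 0.557, -0.086]
force: [0.4, 0.3, 1.1]
grip_width: 0.152
```

```bash
python3 - <<'E'
from h import *
s=ctrl.sense(); print(s['time_s'],s['force'],s['wrist_torque'])
print('lane coords',(RL.T@(np.array(s['eef_pos'])-L)).round(1))
E
```

```text
22.3667 [0.35091908 0.32876584 1.07068386] [ 0.20762441 -0.03442883 -0.02080621]
lane coords [ 0.1  1.9 57.3]
```

Light contact (the load has gone from −1.3 to +1.1 N). I press 0.5 mm more, then release and retreat.

Request:
play_rows(motion=[[[0, 0, 0.5], [0, 0, 0]], [[0, 0, 0], [0, 0, 0]]])

```text
time_s: 22.53
eef_pos: [569.6, 253.8, 160.3]
ee_rot: [0.058, 0.824, 0.557, -0.086]
force: [-0.2, 0.6, 4.9]
grip_width: 0.15
```

Request:
play_rows(motion=[[[0, 0, 0], [0, 0, 0]], [[0, 0, 0], [0, 0, 0]], [[0, 0, 0], [0, 0, 0]], [[0, 0, -25], [0, 0, 0]], [[0, 0, -40], [0, 0, 0]], [[0, 0, -40], [0, 0, 0]], [[0, 0, -30], [0, 0, 0]], [[0, 0, 0], [0, 0, 0]]], fingers=80)

```text
time_s: 23.2
eef_pos: [580.8, 280.6, 297.8]
ee_rot: [0.06, 0.824, 0.557, -0.081]
force: [0.1, 0.1, 0.4]
grip_width: 0.938
```

Request:
play_rows(motion=[[[-30, 0, 0], [0, 0, 0]], [[-30, 0, 0], [0, 0, 0]], [[-30, 0, 0], [0, 0, 0]], [[-30, 0, 0], [0, 0, 0]], [[-30, 0, 0], [0, 0, 0]], [[-30, 0, 0], [0, 0, 0]], [[-30, 0, 0], [0, 0, 0]], [[-30, 0, 0], [0, 0, 0]], [[-30, 0, 0], [0, 0, 0]], [[-30, 0, 0], [0, 0, 0]], [[0, 0, 0], [0, 0, 0]], [[0, 0, 0], [0, 0, 0]], [[0, 0, 0], [0, 0, 0]], [[0, 0, 0], [0, 0, 0]], [[0, 0, 0], [0, 0, 0]]])

```text
time_s: 24.45
eef_pos: [470.6, 7.8, 352.9]
ee_rot: [0.058, 0.823, 0.558, -0.087]
force: [0.3, -0.0, -0.5]
grip_width: 0.937
```

```bash
python3 - <<'E'
from h import *
s,_=shot('top','t9.png');shot('side','s9.png');print(s['time_s'],s['eef_pos'],s['force'])
for c in('top','side'):
    ctrl.capture(c); C=cam(c)
    for n,x in(('gold_case',-174),('white_case',-82)):
        print(c,n,'pred',proj(C,L+RL@[x,0,50]).round(1),[(round(d['p'],2),(np.array(d['position'])*[640,400]).round(1)) for d in ctrl.spot_in(c,n)[:2]])
a=np.zeros((600,800,3),np.uint8)
t=cv2.resize(cv2.imread('pics/t9.png')[125:275,145:345],None,fx=4,fy=4,interpolation=3)[:300]
t=cv2.resize(cv2.imread('pics/t9.png')[130:250,145:305],None,fx=2.5,fy=2.5,interpolation=3)
d=cv2.resize(cv2.imread('pics/s9.png')[170:320,170:330],None,fx=4,fy=4,interpolation=3)[:600]
a=np.zeros((600,800,3),np.uint8);a[:300,:400]=t;a[:d.shape[0],400:800]=d[:,:400]
a=np.zeros((600,800,3),np.uint8);t=cv2.resize(cv2.imread('pics/t9.png')[130:250,145:265],None,fx=3.3,fy=3.3,interpolation=3);a[:t.shape[0],:t.shape[1]]=t
d=cv2.resize(cv2.imread('pics/s9.png')[170:320,185:300],None,fx=3.45,fy=3.45,interpolation=3);a[:d.shape[0],400:400+d.shape[1]]=d[:600,:400]
cv2.imwrite('pics/m9.png',a)
E
```

```text
24.45 [470.62289185   7.82352533 352.90312549] [ 0.28001116 -0.03329945 -0.47239225]
top gold_case pred [178.  174.9] [(0.58, array([179.2, 176.3])), (0.16, array([446.1, 157.3]))]
top white_case pred [207.1 185.7] [(0.85, array([208.1, 189.1]))]
side gold_case pred [203.2 248.4] [(0.66, array([210.1, 254.7]))]
side white_case pred [237.4 228. ] [(0.64, array([240.4, 234. ]))]
```

View pics/m9.png

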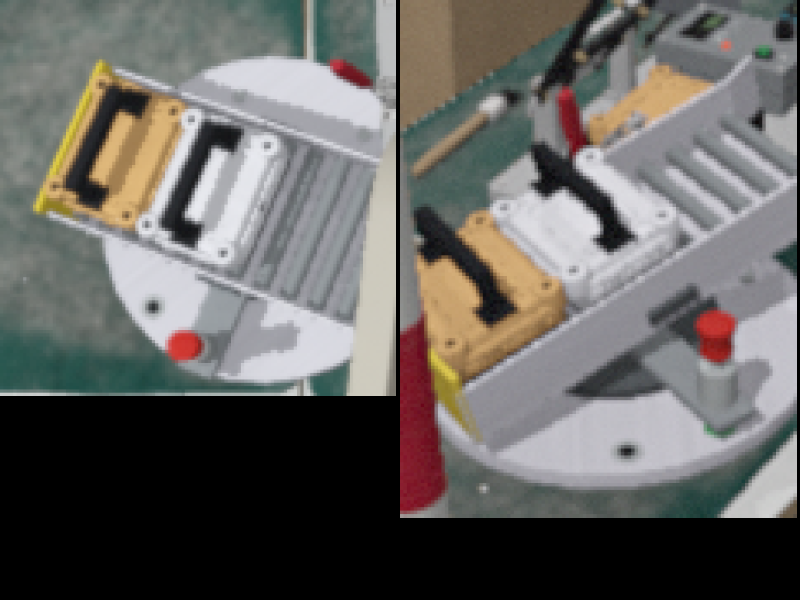

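Gold sits against the yellow stop and white rests against gold, both inside the walls. The knob is down at the green hole and nothing touches the robot. I hand it in.

```bash
python3 -c "
from rig import ctrl
print(ctrl.sense()['time_s']); print(ctrl.finish_job())"
```

```text
24.85
the job is handed in; nothing more can be done
None
```

The job is done and handed in at 24.9 s of the 67 s allowed. I lifted the plunger about 12 mm and turned the stage counter-clockwise to the green-ringed hole. The pin snapped in there. Then I set the gold case and after it the white one on the upper rollers, and both rolled down by themselves.

**Last checks:**
- **Final picture:** gold is against the yellow stop and white is against gold. Both sit square inside the walls, and the robot is clear with only noise-level force readings.
- **Lock:** I judged the pin to be home from the knob's height in the side view. The blob was at row 266.6, against 266.5 predicted for home and 263.3 for riding on the plate. I did not test the lock by pushing the stage.
- **Case positions:** in the top view both cases are within about 4 px of where the lane model puts them. The side-view detections were 7–9 px off. I put that down to the pole hiding part of gold and to the rough height I assumed; the picture itself shows both seated.
- **Lane height:** the rollers were about 4 mm higher than my fit said, so contact came that much early. I stopped on the force reading, which was at most about 7 N.
- **Other items:** the arm was never sent near the multimeter, tape roll or gauge block, but I did not look at them again at the end.

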